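# Set up a one-cup drip coffee maker on the scale

## Task

Set up the one-cup coffee dripper for weighing a brew, building it from the bottom up one piece at a time: stand the small espresso cup (not the big mug) upright in the middle of the scale's round weighing plate, then seat the steel brewer on the cup with its foot inside the cup's mouth, then lower the press flat onto the floor of the brewer's chamber, and last put the lid squarely on the chamber. Let go of each piece before fetching the next, and leave the mug, the ramekin and the tea caddy that stand among the parts where they are.

Things in the scene. Friction and masses are not known exactly. Their poses are not given: they have to be found in the camera images.
- scale_plate (a point): Centre of the top of the weighing plate (flat steel disc, 100 mm across, top 21 mm above the worktop) of a low black kitchen scale, fixed. Housing 150 x 116 mm, 15 mm high, -91 to +59 mm in x, 58 mm either side in y; +x points away from its display; z up. Wall cabinets hang over the worktop's back, fronts at world x = 0.61 m, underside 0.51 m up: keep a high wrist in front of them.
- cup_base (a point): Small white china espresso cup with ferns, 0.14 kg, loose. Point: centre of its round underside, on its axis; z up. Body 53 to 55 mm across, almost straight, 56 mm high, open mouth 41 mm clear. The ear handle sticks out along -y to 47 mm from the axis, 16 to 44 mm high, so grasp the body across its x axis.
- brewer: Steel brewer, round about z, 0.16 kg, loose: foot, wide flange, open chamber. Origin: centre of the foot's underside; z up. Foot 35 mm across, 0 to 6 mm high, goes inside the cup's mouth. Flange 84 mm across, 6 to 9 mm; rests on the cup's rim, origin then 50 mm above cup_base. Chamber 60 mm outside, 55 mm inside, floor at 11 mm, rim at 47 mm. Grasp across the chamber near its rim.
- press: Steel press, round about z, 0.07 kg, loose: a perforated disc 50 mm across, 4 mm thick, with an upright stem 10 mm across in its middle; 45 mm high in all. Origin: centre of the disc's underside; z up. Grasp the top of the stem. On the chamber's floor its origin is 11 mm above the brewer's and the stem stands 9 mm above the chamber's rim.
- lid: Steel lid with a black knob, round about z, 0.10 kg, loose, 73 mm across, 43 mm high in all. Origin: centre of its lower edge's plane; z up. Its skirt, 8 mm deep and 67 mm wide inside, goes round the chamber; a shoulder rests on the chamber's rim, origin then 39 mm above the brewer's. The dome clears the stem. Knob 19 mm across, 29 to 43 mm high: grasp it.
- mug: Bystander, loose: big white mug with ferns, 82 mm across, 114 mm with its handle, 89 mm high. Origin at its underside, axis 16 mm from it in +y, handle to -y. Leave it where it stands.
- ramekin: Bystander, loose: white fluted ramekin among the parts, 70 mm across, 40 mm high; origin: centre of its underside. Leave it where it stands.
- caddy: Bystander, loose: small round tea caddy with a grey slip lid, 56 mm across, 62 mm high; origin: centre of its underside. Leave it where it stands.

How it is judged:
By the outcome, as a careful person would: the job done as asked, in the order asked, and still so for the second after the job is handed in, with the robot touching nothing.
It also fails if it takes over 131 s, if anything falls off the work surface, if the arm or the gripper's body presses on something with over 40 N, if the wrist force passes 120 N, or if a joint passes its speed limit or range.

## Robot

A 6-joint arm with a two-finger parallel gripper is mounted at the origin on a cart in front of the work surface, level with it; the furniture and walls round the work are solid. World frame = base frame: x ahead of the robot, y to its left, z up, the work surface at z = 0. Lengths are in mm, angles in rad, forces in N, time in s.
With the tool pointing down it reaches from about 300 to 775 mm from the base axis. Payload 14.6 kg.
Tool frame: the origin (TCP) lies between the finger pads; the fingertips stand manip.tip_reach ahead of it and the grasp point (between the pads) lies 5 mm behind it (manip.tip_reach is the distance from the TCP to the fingertips, in mm); z points along the fingers, y is the line along which they close (so a half turn about z gives the same grasp; the last joint's range is limited). The gripper opens to 94 mm and grips with 3 to 60 N. Pads are 16 mm wide; open, the fingers measure 119 mm over their backs; the gripper's body (75 mm by 177 mm) begins 78 mm behind the grasp point.
Start: joints at [-1.413, 0.3, 1.521, -0, 1.321, -0.067], TCP at [122.595, -536.153, 219.446] pointing down, gripper open.
Joint ranges: [-3.03, 3.03], [-0.79, 2.21], [0.23, 2.52], [-1.04, 4.18], [0, 3.07], [-2.55, 2.55]. Speed limits (rad/s): [2.22, 2.22, 2.57, 3.14, 3.14, 3.14].

## Interface

Orientations are given as [roll, pitch, yaw] about the fixed x, y, z axes, in that order (R = Rz(yaw) Ry(pitch) Rx(roll)).
In Python, from cell import manip gives the robot as it stands. The module is installed in compiled form; this text tells all that it offers.
- The arm moves only by the shell command python3 -m creep 'ROWS' [FORCE]. ROWS is JSON, a list of rows, each a list of 3 entries, a list of its own where there are three numbers: the opening, from -1 (shut) to 1 (fully open), then the shift along the tool's x, y, z in cm, then the turn about the tool's z in units of 5 degrees (1.0 is 5 degrees). In form: [[grip, [tx, ty, tz], roll], ...]. A call has 1 to 12 rows; each row is the pose to reach, as a shift and turn from the pose commanded when the call began, along the tool's axes at that moment; what a row does not reach only later rows make up. A row lasts 1/10 s, in which the tool goes at most 50 mm and 8.59 degrees, less where a joint would pass 70% of its speed; a pose out of reach is approached as far as the arm can. A call with a gripper value outside its range is refused whole. The fingers move at their own pace and stop on an object; FORCE is the grip in N (left out, the last holds). Time passes only in rows, so rows that repeat a pose let the fingers close. It gives the time, the measured TCP pose, the force, the opening and the grip force at its end, in the units of the state.
- manip.read_state(): the state, without advancing time (a new reading comes with each control period).
- manip.camera(name): name is "side" or "top"; returns the picture (384x512x3 uint8, red, green, blue); there is no depth.
- manip.camera_params(name): a dict with "fovy" (degrees; the focal length in pixels is half the picture's height over the tangent of half this angle, whatever the lens; pixels are square), "cx", "cy" (the principal point, pixels), "origin" and "attitude" of the camera in the world. Camera axes: x right, y down, z forward; pixel columns grow to the right and rows downward; lengths in mm; the calibration is good to about 2 mm. A picture is of the moment at which its call begins. camera_params takes no time and is no camera call.
- manip.sign_off(): hands the job in; it is judged then, once.
The state is a dict: "clock": time; "joints": joint angles; "qd": joint speeds; "effort": joint torques, N m; "eef_pos": TCP position; "eef_rot": TCP orientation; "wrist_force": force on the tool from outside, world axes, zero at the start; "moment": the same for the moment, N m; "finger_gap": finger opening in mm; "finger_force": force on a finger pad.
Only numpy, scipy, OpenCV 4.12 (cv2) and the standard library are available. Lean on these libraries where they do the work, as an engineer would, in place of code of your own. Each camera call takes 0.05 s, during which the arm holds its last target. There are 200 camera calls.

## Working session

There is one attempt and no reset: what is moved stays moved. The work goes in short steps, Python scripts to look and compute and a shell command to move; the robot and the scene stay as the last step left them, time stands still between calls to the robot, and variables do not carry over. Pictures are saved under pics/ and viewed, at most 16 in all, crops included, and the job is handed in when it is done.

```bash
mkdir -p pics; python3 - <<'E'
from cell import manip
import cv2
for n in("side","top"):
    cv2.imwrite(f"pics/{n}0.png",cv2.resize(manip.camera(n)[...,::-1],(768,576),interpolation=cv2.INTER_CUBIC)); print(n,manip.camera_params(n))
print(manip.tip_reach,manip.read_state())
E
```

```text
side {'fovy': 57.54131746019704, 'cx': 256.68862223096556, 'cy': 189.47918024349985, 'origin': array([256.88826122, 910.11594064, 661.61455509]), 'attitude': array([-2.15849324,  0.01075159, -2.92546402])}
top {'fovy': 47.05071800581693, 'cx': 263.7782663310012, 'cy': 189.68359164028178, 'origin': array([ 344.72964369,   10.0829808 , 1483.59386203]), 'attitude': array([-3.04409138,  0.00390609, -1.58186112])}
14.0 {'clock': 0.1, 'joints': array([-1.41261146e+00,  3.00397589e-01,  1.52150280e+00,  3.03020159e-05,
        1.32067684e+00, -6.66031730e-02]), 'qd': array([-0.00112007, -0.00093809, -0.00319467,  0.00039346,  0.00076156,
       -0.00075753]), 'effort': array([ 1.80300194e-03, -5.32644260e+01, -3.53283119e+01,  7.09948875e-02,
        2.34957493e-02, -6.09107133e-05]), 'eef_pos': array([ 122.56473463, -535.95571179,  218.9597549 ]), 'eef_rot': array([-3.14061221e+00, -9.48141563e-05,  2.24780483e-01]), 'wrist_force': array([ 0.00367003,  0.10622687, -0.17809449]), 'moment': array([-0.01761234,  0.03132314, -0.03654433]), 'finger_force': 0.0, 'finger_gap': 94.2114220746945}
```

View pics/top0.png

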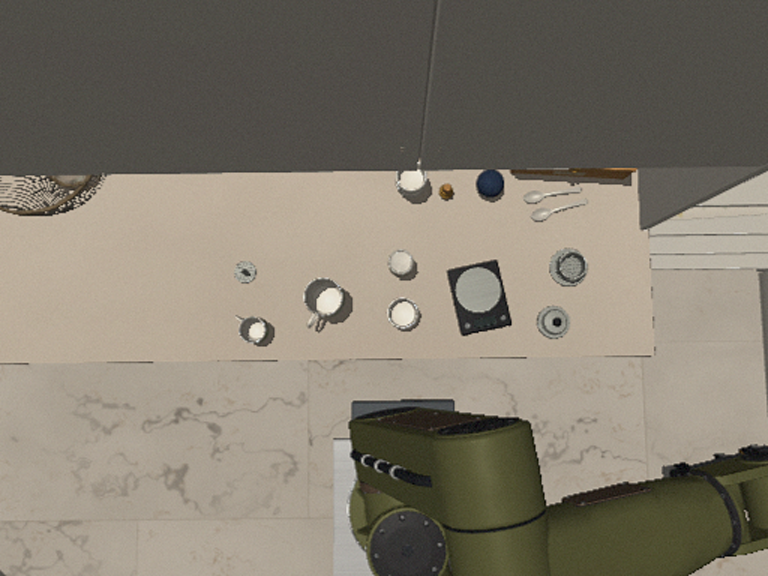

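View pics/side0.png

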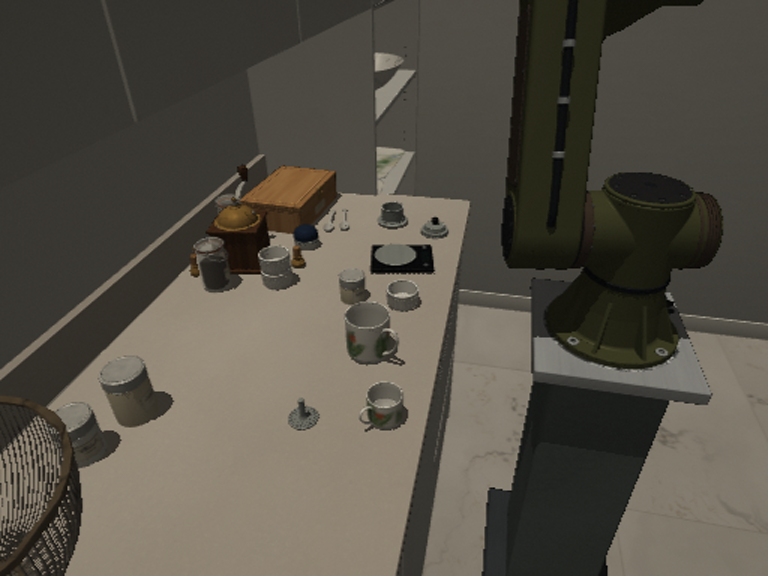

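Top view (768x576): press (245,271), cup (255,330), mug (323,300), caddy (401,263), ramekin (403,313), scale plate (480,290), brewer (568,267), lid (553,322). The side view shows the same objects: cup at (383,405), press at (303,417), brewer at (392,214) and lid at (434,228). Next I'll enlarge both views to measure.

```bash
cat > h.py <<'E'
import numpy as np,cv2
from scipy.spatial.transform import Rotation as Rn
from cell import manip
def cam(n):
    p=manip.camera_params(n); return p,192/np.tan(np.radians(p['fovy']/2)),Rn.from_euler('xyz',p['attitude']).as_matrix()
def onplane(n,u,v,z):
    p,f,R=cam(n); d=R@np.array([(u-p['cx'])/f,(v-p['cy'])/f,1]); o=p['origin']; return (o+d*(z-o[2])/d[2])
def proj(n,X):
    p,f,R=cam(n); c=R.T@(np.array(X,float)-p['origin']); return c[:2]/c[2]*f+[p['cx'],p['cy']]
def rows(dw,dyaw=0):
    """world shift mm -> tool cm, from the current tool attitude"""
    s=manip.read_state(); R=Rn.from_euler('xyz',s['eef_rot']).as_matrix(); return np.round(R.T@np.array(dw,float)/10,2)
def state():
    s=manip.read_state(); print(np.round(s['clock'],2),np.round(s['eef_pos'],1),np.round(s['eef_rot'],3),'F',np.round(s['wrist_force'],1),'gap',round(s['finger_gap'],1),round(s['finger_force'],1),'q',np.round(s['joints'],2))
E
python3 - <<'E'
from h import *
t=manip.camera("top")[...,::-1].copy(); s=manip.camera("side")[...,::-1].copy()
np.save('t0.npy',t);np.save('s0.npy',s)
a=cv2.resize(t[165:235,150:400],None,fx=3.2,fy=3.2,interpolation=cv2.INTER_CUBIC)
b=cv2.resize(s[235:295,180:280],None,fx=4,fy=4,interpolation=cv2.INTER_CUBIC)
c=cv2.resize(s[130:190,220:320],None,fx=4,fy=4,interpolation=cv2.INTER_CUBIC)
cv2.imwrite('pics/crop1.png',np.vstack([a,np.hstack([b,c])]))
for n,u,v,z in [('top',245,271,0),('top',255,330,56),('top',480,290,21),('top',568,267,47),('top',553,322,43)]: print(np.round(onplane(n,u/1.5,v/1.5,z)))
for n,u,v,z in [('side',303,421,0),('side',396,254,21),('side',383,390,56)]: print(np.round(onplane(n,u/1.5,v/1.5,z)))
E
```

```text
[525. 354.   0.]
[389. 318.  56.]
[ 473. -173.   21.]
[ 519. -363.   47.]
[ 400. -327.   43.]
[522. 363.   0.]
[ 472. -161.   21.]
[396. 322.  56.]
```

View pics/crop1.png

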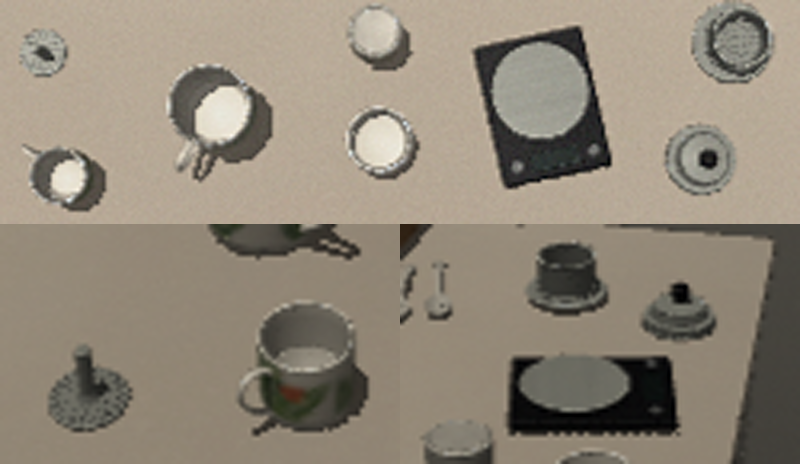

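```bash
cat >> h.py <<'E'
def mask(img,th):
    f=cv2.GaussianBlur(img,(0,0),0.6).astype(float); return (((f[...,2]-f[...,0])/f.sum(2))<th).astype(np.uint8)
def circ(n,m,seed,z,r,box=45):
    """biggest contour close to seed -> outline on plane z -> robust fit of a circle of known radius"""
    from scipy.optimize import least_squares
    k,l,st,ce=cv2.connectedComponentsWithStats(m)
    ok=[i for i in range(1,k) if st[i,4]>25 and st[i,4]<20000]
    i=min(ok,key=lambda i:np.hypot(*(ce[i]-seed)))
    big=cv2.resize((l==i).astype(np.float32),None,fx=4,fy=4,interpolation=cv2.INTER_LINEAR)
    c=max(cv2.findContours((big>.5).astype(np.uint8),cv2.RETR_EXTERNAL,cv2.CHAIN_APPROX_NONE)[0],key=len)[:,0].astype(float)
    c=(c+.5)/4-.5
    P=np.array([onplane(n,u,v,z)[:2] for u,v in c])
    g=least_squares(lambda q:np.hypot(*(P-q[:2]).T)-r,P.mean(0),loss='soft_l1',f_scale=1.)
    g2=least_squares(lambda q:np.hypot(*(P-q[:2]).T)-q[2],[*P.mean(0),r],loss='soft_l1',f_scale=1.)
    return np.round(g.x,1),np.round(g2.x,1),st[i],P
E
python3 - <<'E'
from h import *
t=np.load('t0.npy');s=np.load('s0.npy')
f=cv2.GaussianBlur(t,(0,0),.6).astype(float);q=(f[...,2]-f[...,0])/f.sum(2)
for nm,u,v in [('bg',225,165),('bg2',350,200),('plate',320,193),('cup',172,220),('lid',369,207),('press',160,183),('shadow',178,227)]: print(nm,np.round(q[v,u],3),t[v,u])
fs=s.astype(float);qs=(fs[...,2]-fs[...,0])/fs.sum(2);print(qs[300,230],qs[200,200],qs[170,265],qs[280,207],qs[262,255])
th=.04
mt=mask(t,th);ms=mask(s,th)
for nm,z,r,T in [('plate',21,50,(320,193)),('brewer',9,42,(377,179)),('lid',4,36.5,(367,215)),('press',4,25,(163,182)),('cup',56,27.5,(169,219)),('ram',40,35,(268,209)),('caddy',62,28,(268,176))]:
    X=onplane('top',*T,z); S=proj('side',X)
    for n,m,sd in(('top',mt,T),('side',ms,S)):
        a,b,st,P=circ(n,m,sd,z,r); print(nm,n,a,b,st)
a=np.hstack([mt[150:240,140:400]*255]);b=ms[120:300,170:330]*255
cv2.imwrite('pics/m1.png',np.vstack([cv2.resize(a,None,fx=2,fy=2),cv2.resize(np.pad(b,((0,0),(0,100))),None,fx=2,fy=2)]))
E
```

```text
bg 0.065 [152 173 187]
bg2 0.063 [152 168 184]
plate 0.026 [147 157 159]
cup 0.027 [213 225 231]
lid 0.026 [130 139 139]
press 0.029 [147 161 163]
shadow 0.055 [77 83 88]
0.06615776081424936 0.07228915662650602 0.035256410256410256 0.029411764705882353 0.05078125
plate top [ 458. -170.] [ 458.2 -169.1   73.3] [ 299  174   42   49 1451]
plate side [ 455.  -145.6] [ 455.6 -148.9   70.5] [248 163  41  18 650]
brewer top [ 524.9 -372.5] [ 525.  -372.4   41.6] [366 166  26  25 486]
brewer side [ 527.4 -380.4] [ 529.6 -395.    63. ] [252 135  19  16 214]
lid top [ 401.8 -335.9] [ 401.7 -336.1   35.3] [358 205  22  21 357]
lid side [ 403.6 -337.5] [ 403.2 -340.9   41. ] [282 146  16  12 141]
press top [522.5 354.1] [522.7 354.1  23.6] [156 174  15  15 158]
press side [524.8 356.5] [524.  357.4  23.4] [193 266  19  20 226]
cup top [390.1 322.1] [386.8 319.8  23. ] [159 213  19  16 149]Traceback (most recent call last):
  File "<stdin>", line 11, in <module>
  File "h.py", line 26, in circ
    P=np.array([onplane(n,u,v,z)[:2] for u,v in c])
                ~~~~~~~^^^^^^^^^
  File "h.py", line 7, in onplane
    p,f,R=cam(n); d=R@np.array([(u-p['cx'])/f,(v-p['cy'])/f,1]); o=p['origin']; return (o+d*(z-o[2])/d[2])
          ~~~^^^
  File "h.py", line 5, in cam
    p=manip.camera_params(n); return p,192/np.tan(np.radians(p['fovy']/2)),Rn.from_euler('xyz',p['attitude']).as_matrix()
ValueError: time passes only in moves, steps and waits
```

```bash
sed -i 's/^def cam(n):/import functools\n@functools.lru_cache\ndef cam(n):/' h.py
python3 - <<'E'
from h import *
t=np.load('t0.npy');s=np.load('s0.npy')
mt=mask(t,.046);ms=mask(s,.046)
bt=mt*(t.max(2)>100).astype(np.uint8);bs=ms*(s.max(2)>70).astype(np.uint8)
for nm,z,r,T in [('plate',21,50,(320,193)),('cup',56,27.5,(169,219)),('ram',40,35,(268,209)),('caddy',62,28,(268,176))]:
    X=onplane('top',*T,z); S=proj('side',X)
    for n,m,sd in(('top',bt if nm=='plate' else mt,T),('side',bs if nm=='plate' else ms,S)):
        a,b,st,P=circ(n,m,sd,z,r); print(nm,n,a,b,st)
a=np.hstack([mt[150:240,140:400]*255]);b=ms[120:300,170:330]*255;c=bs[120:300,220:320]*255
v=np.vstack([cv2.resize(a,None,fx=2,fy=2),cv2.resize(np.hstack([b,c]),None,fx=2,fy=2)])
z=cv2.resize(np.vstack([t[205:235,150:190].repeat(1,0),s[250:295,235:275]]),None,fx=7,fy=7,interpolation=cv2.INTER_CUBIC)
v=cv2.cvtColor(v,cv2.COLOR_GRAY2BGR);H=max(len(v),len(z))
P=lambda x:np.pad(x,((0,H-len(x)),(0,0),(0,0)))
cv2.imwrite('pics/m1.png',np.hstack([P(v),P(z)])[:600,:800])
E
```

```text
plate top [ 475.6 -167.2] [ 475.6 -167.2   50. ] [303 178  31  30 717]
plate side [ 475.5 -161.6] [ 475.7 -161.5   49. ] [250 163  27  14 299]
cup top [391.2 326.3] [391.2 325.4  29.6] [158 211  20  18 253]
cup side [306.  390.1] [-13645134.1   -255796.   13647840.1] [ 273  208   32  173 1202]
ram top [4.237e+02 2.000e-01] [4.237e+02 1.000e-01 3.400e+01] [258 198  21  22 344]
ram side [ 449.1 -112.2] [ 450.2 -116.9   69.9] [248 163  41  18 678]
caddy top [533.8   3.3] [533.7   3.4  26.8] [259 166  17  17 218]
caddy side [540.9  28.6] [528.   22.7  18.3] [234 181   8  10  31]
```

View pics/m1.png

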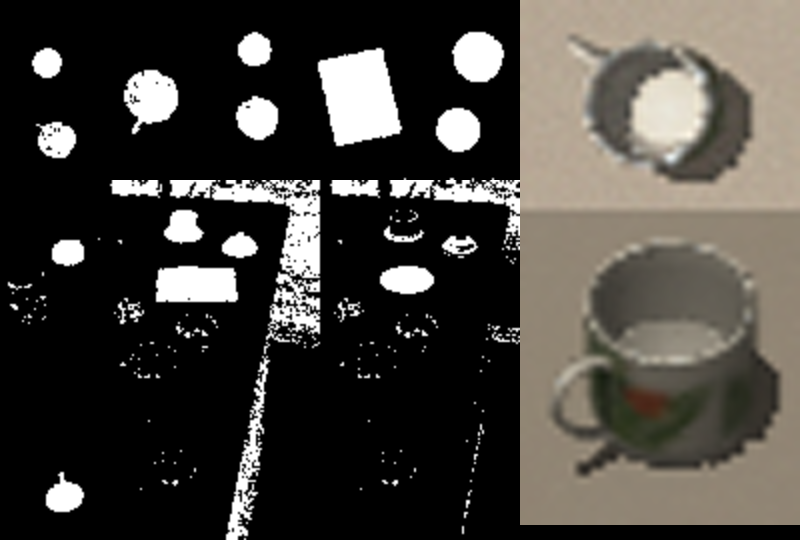

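Crop reading: in the top crop the cup's rim is centred near (650,106) with the handle tip near (572,40). In the side crop the rim is centred near (672,303).

```bash
python3 - <<'E'
from h import *
print('cup top',onplane('top',168.1,219.6,56),'side',onplane('side',256.2,262.8,56))
print('handle tip',onplane('top',150+52/7-.5,205+40/7-.5,40),onplane('top',150+52/7-.5,205+40/7-.5,25))
E
python3 -m creep '[[0.6,[0,0,0],0],[0.6,[0,0,0],0]]' 20
```

```text
cup top [390.76452741 324.56461871  56.        ] side [391.9521693  330.73145629  56.        ]
handle tip [422.39587045 365.03647596  40.        ] [423.20287956 368.72470335  25.        ]
clock: 0.4
eef_pos: [122.6, -536.1, 219.4]
eef_rot: [-3.141, -0.0, 0.225]
wrist_force: [0.4, 0.5, -0.2]
finger_gap: 81.5
finger_force: 0.0
```

```bash
python3 -m creep '[[0.6,[42.1,-27.9,0],-7.8],[0.6,[42.1,-27.9,0],-7.8],[0.6,[42.1,-27.9,0],-7.8],[0.6,[42.1,-27.9,0],-7.8],[0.6,[42.1,-27.9,0],-7.8],[0.6,[42.1,-27.9,0],-7.8],[0.6,[42.1,-27.9,0],-7.8],[0.6,[42.1,-27.9,0],-7.8],[0.6,[42.1,-27.9,0],-7.8],[0.6,[42.1,-27.9,0],-7.8],[0.6,[42.1,-27.9,0],-7.8],[0.6,[42.1,-27.9,0],-7.8]]'
python3 -c "
from h import *
state();print(rows([391-manip.read_state()['eef_pos'][0],326-manip.read_state()['eef_pos'][1],0]))"
```

```text
clock: 1.6
eef_pos: [471.1, -169.5, 219.2]
eef_rot: [-3.141, 0.0, 0.908]
wrist_force: [0.3, -0.6, -0.3]
finger_gap: 75.1
finger_force: 0.0
1.6 [ 471.1 -169.5  219.2] [-3.141  0.     0.908] F [ 0.3 -0.6 -0.3] gap 75.1 0.0 q [-0.42  0.19  1.66 -0.    1.29  0.24]
[ 3.413e+01 -3.681e+01  1.000e-02]
```

```bash
python3 -m creep '[[0.6,[34.1,-36.8,0],0],[0.6,[34.1,-36.8,0],0],[0.6,[34.1,-36.8,0],0],[0.6,[34.1,-36.8,0],0],[0.6,[34.1,-36.8,0],0],[0.6,[34.1,-36.8,0],0],[0.6,[34.1,-36.8,0],0],[0.6,[34.1,-36.8,0],0],[0.6,[34.1,-36.8,0],0],[0.6,[34.1,-36.8,0],0],[0.6,[34.1,-36.8,0],0],[0.6,[34.1,-36.8,8],0]]'
python3 - <<'E'
from h import *
state()
t=manip.camera("top")[...,::-1]; s=manip.camera("side")[...,::-1]
a=cv2.resize(t[190:240,140:210],None,fx=7,fy=7,interpolation=cv2.INTER_CUBIC)
b=cv2.resize(s[215:300,215:275],None,fx=5,fy=5,interpolation=cv2.INTER_CUBIC)
H=max(len(a),len(b));P=lambda x:np.pad(x,((0,H-len(x)),(0,0),(0,0)))
cv2.imwrite('pics/c2.png',np.hstack([P(a),P(b)]))
E
```

```text
clock: 2.8
eef_pos: [394.3, 326.3, 173.6]
eef_rot: [3.139, -0.009, 0.906]
wrist_force: [0.8, 0.3, -1.4]
finger_gap: 75.6
finger_force: 0.0
2.8 [394.3 326.3 173.6] [ 3.139 -0.009  0.906] F [ 0.8  0.3 -1.4] gap 75.6 0.0 q [ 0.62  0.25  1.69 -0.    1.19  1.28]
```

View pics/c2.png

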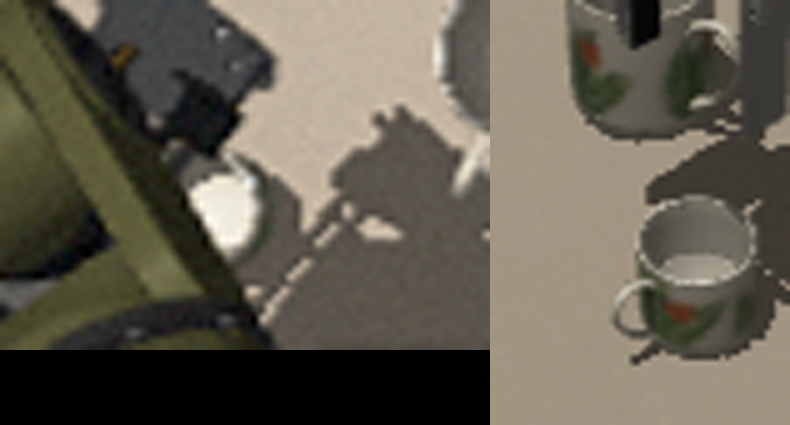

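The arm hides the cup in the top view. In the side view the cup stands untouched at (697,245) in the crop. Descending straight.

```bash
python3 -m creep '[[0.6,[0,0,2],0],[0.6,[0,0,4],0],[0.6,[0,0,6],0],[0.6,[0,0,8],0],[0.6,[0,0,9.5],0],[0.6,[0,0,10.4],0],[0.6,[0,0,10.4],0],[0.6,[0,0,10.4],0]]'
python3 -m creep '[[0.3,[0,0,0],0],[0.1,[0,0,0],0],[0,[0,0,0],0],[-0.1,[0,0,0],0],[-0.2,[0,0,0],0],[-0.2,[0,0,0],0],[-0.2,[0,0,0],0],[-0.2,[0,0,0],0]]' 5
```

```text
clock: 3.7
eef_pos: [392.5, 324.9, 66.6]
eef_rot: [3.141, -0.001, 0.905]
wrist_force: [0.9, 0.8, 0.2]
finger_gap: 75.2
finger_force: 0.0
clock: 4.5
eef_pos: [391.9, 325.3, 65.7]
eef_rot: [-3.142, -0.0, 0.906]
wrist_force: [-0.7, 1.1, 6.2]
finger_gap: 52.0
finger_force: 5.0
```

Only the rim is gripped, because the clamped last row left me 30 mm high. I'll open and go lower.

```bash
python3 -m creep '[[0.5,[0,0,0],0],[0.6,[0,0,0],0],[0.6,[0,0,0],0],[0.6,[0,0,1],0],[0.6,[0,0,2],0],[0.6,[0,0,3],0],[0.6,[0,0,3],0]]'
python3 -m creep '[[0.3,[0,0,0],0],[0.1,[0,0,0],0],[0,[0,0,0],0],[-0.1,[0,0,0],0],[-0.2,[0,0,0],0],[-0.2,[0,0,0],0],[-0.2,[0,0,0],0]]' 5
```

```text
clock: 5.2
eef_pos: [391.0, 324.5, 33.6]
eef_rot: [-3.141, 0.003, 0.905]
wrist_force: [0.4, -0.7, 0.3]
finger_gap: 75.2
finger_force: 0.0
clock: 5.9
eef_pos: [392.0, 325.2, 35.8]
eef_rot: [3.141, -0.001, 0.905]
wrist_force: [-1.6, -0.9, 4.6]
finger_gap: 52.0
finger_force: 5.0
```

```bash
python3 - <<'E'
from h import *
state()
s=manip.camera("side")[...,::-1]
cv2.imwrite('pics/c3.png',cv2.resize(s[190:300,200:320],None,fx=5,fy=5,interpolation=cv2.INTER_CUBIC))
E
```

```text
5.9 [392.  325.2  35.8] [ 3.141e+00 -1.000e-03  9.050e-01] F [-1.6 -0.9  4.6] gap 52.0 5.0 q [0.62 0.45 1.8  0.   0.9  1.29]
```

View pics/c3.png

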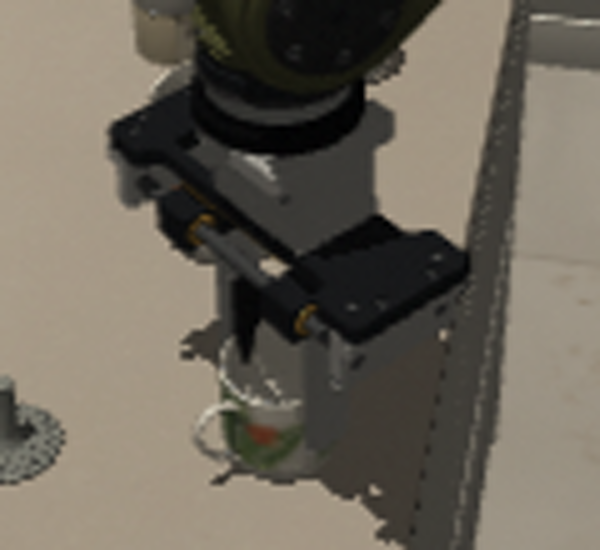

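The hand closes round the cup, handle free at (210,430) in the crop. Now I'll grip harder and lift.

```bash
python3 -m creep '[[-0.2,[0,0,0],0],[-0.2,[0,0,0],0],[-0.2,[0,0,0],0],[-0.2,[0,0,-1],0],[-0.2,[0,0,-3],0],[-0.2,[0,0,-6],0],[-0.2,[0,0,-10],0],[-0.2,[0,0,-13],0],[-0.2,[0,0,-13],0],[-0.2,[0,0,-13],0]]' 20
python3 - <<'E'
from h import *
state();print(rows([475.6-392,-166-326,0]))
s=manip.camera("side")[...,::-1]
cv2.imwrite('pics/c4.png',cv2.resize(s[130:300,200:320],None,fx=3.5,fy=3.5,interpolation=cv2.INTER_CUBIC))
E
```

```text
clock: 6.95
eef_pos: [391.6, 325.0, 165.5]
eef_rot: [3.142, -0.0, 0.905]
wrist_force: [0.5, 0.3, -1.9]
finger_gap: 51.8
finger_force: 20.0
6.95 [391.6 325.  165.5] [ 3.142 -0.     0.905] F [ 0.5  0.3 -1.9] gap 51.8 20.0 q [0.62 0.26 1.7  0.   1.18 1.29]
[-3.355e+01  3.695e+01 -1.000e-02]
```

View pics/c4.png

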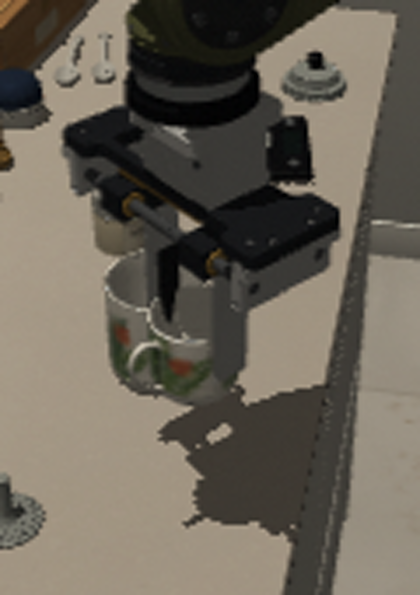

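The cup is lifted upright with its handle toward the camera, and nothing else has moved. Carrying it to the plate.

```bash
python3 -m creep '[[-0.2,[-3.4,3.7,0],0],[-0.2,[-6.7,7.4,0],0],[-0.2,[-10.1,11.1,0],0],[-0.2,[-13.4,14.8,0],0],[-0.2,[-16.8,18.5,0],0],[-0.2,[-20.1,22.2,0],0],[-0.2,[-23.5,25.9,0],0],[-0.2,[-26.8,29.6,0],0],[-0.2,[-30.2,33.3,0],0],[-0.2,[-33.5,37.0,0],0],[-0.2,[-33.5,37.0,0],0],[-0.2,[-33.5,37.0,0],0]]'
python3 -m creep '[[-0.2,[0,0,3],0],[-0.2,[0,0,6],0],[-0.2,[0,0,8],0],[-0.2,[0,0,9],0],[-0.2,[0,0,9.5],0],[-0.2,[0,0,10],0],[-0.2,[0,0,10],0],[-0.2,[0,0,10],0],[-0.2,[0,0,10],0],[-0.2,[0,0,10],0]]'
```

```text
clock: 8.2
eef_pos: [475.3, -167.3, 163.8]
eef_rot: [-3.139, 0.001, 0.903]
wrist_force: [0.5, 0.7, -1.7]
finger_gap: 51.9
finger_force: 20.0
clock: 9.2
eef_pos: [476.3, -166.9, 65.9]
eef_rot: [3.141, -0.0, 0.905]
wrist_force: [-1.3, -1.1, -0.5]
finger_gap: 51.8
finger_force: 20.0
```

```bash
python3 -m creep '[[-0.2,[0,0,0.3],0],[-0.2,[0,0,0.6],0],[-0.2,[0,0,0.8],0],[-0.2,[0,0,0.85],0],[-0.2,[0,0,0.9],0],[-0.2,[0,0,0.9],0],[-0.2,[0,0,0.9],0],[-0.2,[0,0,0.9],0]]'
python3 - <<'E'
from h import *
state()
s=manip.camera("side")[...,::-1]
cv2.imwrite('pics/c5.png',cv2.resize(s[100:200,220:320],None,fx=5,fy=5,interpolation=cv2.INTER_CUBIC))
E
```

```text
clock: 10.0
eef_pos: [476.0, -166.8, 56.8]
eef_rot: [-3.142, 0.0, 0.906]
wrist_force: [-3.4, 0.9, 5.3]
finger_gap: 51.8
finger_force: 20.0
10.0 [ 476.  -166.8   56.8] [-3.142  0.     0.906] F [-3.4  0.9  5.3] gap 51.8 20.0 q [-0.41  0.4   1.8  -0.    0.94  0.26]
```

View pics/c5.png

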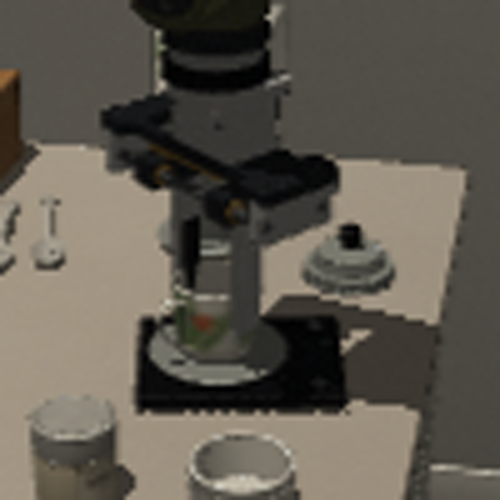

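Cup stands on the plate, held. I'll release and centre it with two light perpendicular squeezes at ±45° from the present grasp, both clear of the handle.

```bash
python3 -m creep '[[0.2,[0,0,0],0],[0.6,[0,0,0],0],[0.6,[0,0,0],0],[0.6,[0,0,0],0],[0.6,[0,0,0],9],[0.6,[0,0,0],9],[0.6,[0,0,0],9],[0.6,[0,0,0],9],[0.6,[0,0,0],9],[0.6,[0,0,0],9],[0.6,[0,0,0],9],[0.6,[0,0,0],9]]' 3
python3 -m creep '[[0.3,[0,0,0],0],[0.2,[0,0,0],0],[0.15,[0,0,0],0],[0.1,[0,0,0],0],[0,[0,0,0],0],[0,[0,0,0],0],[0,[0,0,0],0],[0.3,[0,0,0],0],[0.6,[0,0,0],0],[0.6,[0,0,0],0],[0.6,[0,0,0],0]]' 3
python3 -m creep '[[0.6,[0,0,0],-9],[0.6,[0,0,0],-18],[0.6,[0,0,0],-18],[0.6,[0,0,0],-18],[0.6,[0,0,0],-18],[0.6,[0,0,0],-18],[0.6,[0,0,0],-18],[0.6,[0,0,0],-18],[0.6,[0,0,0],-18],[0.6,[0,0,0],-18],[0.6,[0,0,0],-18],[0.6,[0,0,0],-18]]' 3
python3 -m creep '[[0.6,[0,0,0],0],[0.3,[0,0,0],0],[0.2,[0,0,0],0],[0.15,[0,0,0],0],[0.1,[0,0,0],0],[0,[0,0,0],0],[0,[0,0,0],0],[0,[0,0,0],0]]' 3
```

```text
clock: 11.25
eef_pos: [476.1, -166.9, 56.4]
eef_rot: [3.142, -0.0, 0.122]
wrist_force: [0.3, 0.0, 0.6]
finger_gap: 74.8
finger_force: 0.0
clock: 12.35
eef_pos: [476.1, -166.9, 56.5]
eef_rot: [3.142, -0.0, 0.12]
wrist_force: [-0.8, 0.7, 0.2]
finger_gap: 75.2
finger_force: 0.0
clock: 13.55
eef_pos: [476.1, -166.8, 56.4]
eef_rot: [-3.142, -0.0, 1.692]
wrist_force: [-0.2, -0.6, -0.2]
finger_gap: 75.0
finger_force: 0.0
clock: 14.35
eef_pos: [476.1, -166.8, 56.4]
eef_rot: [3.142, 0.0, 1.691]
wrist_force: [-0.3, 0.4, -0.2]
finger_gap: 53.8
finger_force: 3.0
```

```bash
python3 -m creep '[[0.3,[0,0,0],0],[0.6,[0,0,0],0],[0.6,[0,0,0],0],[0.6,[0,0,0],0],[0.6,[0,0,-3],0],[0.6,[0,0,-7],0],[0.6,[0,0,-11],0],[0.6,[0,0,-15],0],[0.6,[0,0,-15],0]]'
python3 - <<'E'
from h import *
state();p=manip.read_state()['eef_pos'];print(rows([524.9-p[0],-372.5-p[1],0]))
E
```

```text
clock: 15.25
eef_pos: [477.7, -167.5, 211.6]
eef_rot: [3.134, 0.004, 1.691]
wrist_force: [-0.4, 0.1, -0.2]
finger_gap: 75.0
finger_force: 0.0
15.25 [ 477.7 -167.5  211.6] [3.134 0.004 1.691] F [-0.4  0.1 -0.2] gap 75.0 0.0 q [-0.41  0.2   1.66  0.    1.27 -0.53]
[-20.92   2.23   0.1 ]
```

```bash
python3 -m creep '[[0.8,[-4.2,0.5,0],1.7],[0.8,[-8.4,1,0],3.4],[0.8,[-12.6,1.4,0],5.1],[0.8,[-16.8,1.9,0],6.8],[0.8,[-21,2.4,0],8.5],[0.8,[-21,2.4,0],8.5],[0.8,[-21,2.4,0],8.5],[0.8,[-21,2.4,0],8.5]]'
python3 - <<'E'
from h import *
state()
t=manip.camera("top")[...,::-1]; s=manip.camera("side")[...,::-1]
a=cv2.resize(t[160:235,280:400],None,fx=6,fy=6,interpolation=cv2.INTER_CUBIC)
b=cv2.resize(s[130:180,220:320],None,fx=6,fy=3,interpolation=cv2.INTER_CUBIC)
cv2.imwrite('pics/c6.png',np.vstack([a,np.pad(b,((0,0),(0,120),(0,0)))]))
E
```

```text
clock: 16.05
eef_pos: [525.0, -371.6, 206.0]
eef_rot: [-3.141, -0.0, 0.951]
wrist_force: [0.0, -0.3, -0.5]
finger_gap: 84.7
finger_force: 0.0
16.05 [ 525.  -371.6  206. ] [-3.141 -0.     0.951] F [ 0.  -0.3 -0.5] gap 84.7 0.0 q [-0.67  0.52  1.24  0.    1.38 -0.05]
```

View pics/c6.png

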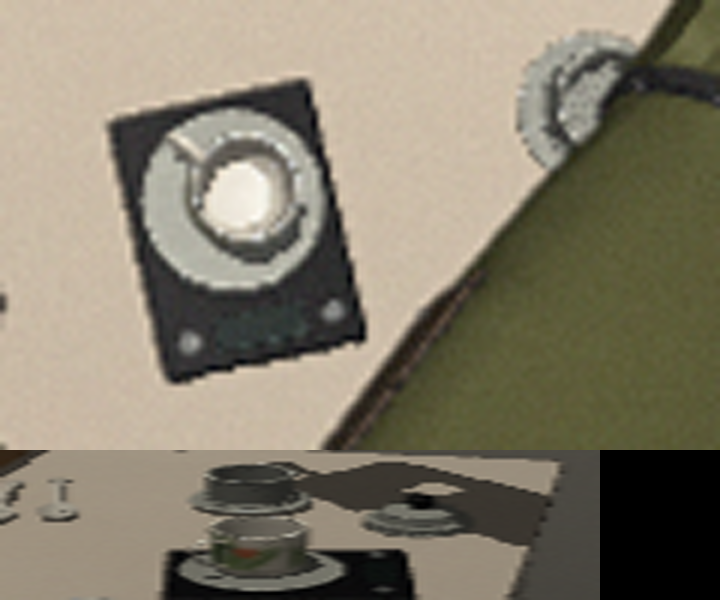

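Top crop: cup rim centred near (246,190), plate near (235,200). I'll compute the offset with perspective included.

```bash
python3 - <<'E'
from h import *
print(onplane('top',280+246/6-.5,160+190/6-.5,77),onplane('top',280+235/6-.5,160+200/6-.5,21))
E
python3 -m creep '[[0.8,[0,0,4],0],[0.8,[0,0,8],0],[0.8,[0,0,11],0],[0.8,[0,0,13],0],[0.8,[0,0,15],0],[0.8,[0,0,17.2],0],[0.8,[0,0,17.2],0],[0.8,[0,0,17.2],0]]'
python3 -m creep '[[0.6,[0,0,0],0],[0.4,[0,0,0],0],[0.3,[0,0,0],0],[0.2,[0,0,0],0],[0.1,[0,0,0],0],[0.1,[0,0,0],0],[0.5,[0,0,0],0],[0.8,[0,0,0],0],[0.8,[0,0,0],0],[0.8,[0,0,0],0]]' 3
```

```text
[ 475.51412418 -167.49770155   77.        ] [ 475.22025647 -168.33805021   21.        ]
clock: 16.95
eef_pos: [525.4, -372.1, 35.3]
eef_rot: [3.141, 0.0, 0.95]
wrist_force: [0.4, 1.0, 0.5]
finger_gap: 84.7
finger_force: 0.0
clock: 17.95
eef_pos: [525.0, -372.4, 34.3]
eef_rot: [-3.141, -0.0, 0.949]
wrist_force: [-0.7, -0.2, -0.3]
finger_gap: 84.9
finger_force: 0.0
```

Cup is centred on the plate, and squeeze and camera agree to 1 mm. Second squeeze on the brewer, turned 90°.

```bash
python3 -m creep '[[0.8,[0,0,0],18],[0.8,[0,0,0],18],[0.8,[0,0,0],18],[0.8,[0,0,0],18],[0.8,[0,0,0],18],[0.8,[0,0,0],18],[0.8,[0,0,0],18],[0.8,[0,0,0],18],[0.8,[0,0,0],18],[0.8,[0,0,0],18],[0.8,[0,0,0],18],[0.8,[0,0,0],18]]'
python3 -m creep '[[0.6,[0,0,0],0],[0.4,[0,0,0],0],[0.3,[0,0,0],0],[0.2,[0,0,0],0],[0.1,[0,0,0],0],[0.1,[0,0,0],0],[0.1,[0,0,0],0],[0.1,[0,0,0],0]]' 3
python3 -m creep '[[0,[0,0,0],0],[0,[0,0,0],0],[0,[0,0,0],0],[0,[0,0,-1],0],[0,[0,0,-4],0],[0,[0,0,-8],0],[0,[0,0,-12],0],[0,[0,0,-15],0],[0,[0,0,-15],0],[0,[0,0,-15],0]]' 20
```

```text
clock: 19.15
eef_pos: [525.0, -372.4, 34.3]
eef_rot: [-3.142, 0.0, -0.623]
wrist_force: [-0.2, 0.4, -1.0]
finger_gap: 84.3
finger_force: 0.0
clock: 19.95
eef_pos: [525.1, -372.4, 34.4]
eef_rot: [-3.142, 0.0, -0.622]
wrist_force: [0.1, 1.5, -0.4]
finger_gap: 59.4
finger_force: 3.0
clock: 20.95
eef_pos: [525.0, -372.4, 184.7]
eef_rot: [3.142, -0.001, -0.622]
wrist_force: [0.4, -0.1, -1.7]
finger_gap: 59.5
finger_force: 20.0
```

```bash
python3 -m creep '[[0,[-3.2,-2.8,0],0],[0,[-6.4,-5.6,0],0],[0,[-9.6,-8.4,0],0],[0,[-12.8,-11.1,0],0],[0,[-15.95,-13.86,0],0],[0,[-15.95,-13.86,0],0],[0,[-15.95,-13.86,2],0],[0,[-15.95,-13.86,4],0],[0,[-15.95,-13.86,6],0],[0,[-15.95,-13.86,6],0],[0,[-15.95,-13.86,6],0],[0,[-15.95,-13.86,6],0]]'
python3 - <<'E'
from h import *
state()
s=manip.camera("side")[...,::-1];t=manip.camera("top")[...,::-1]
cv2.imwrite('pics/c7.png',cv2.resize(s[100:190,220:320],None,fx=6,fy=6,interpolation=cv2.INTER_CUBIC))
E
```

```text
clock: 22.15
eef_pos: [476.4, -167.2, 125.1]
eef_rot: [-3.141, -0.001, -0.622]
wrist_force: [0.3, -0.2, -0.4]
finger_gap: 59.4
finger_force: 20.0
22.15 [ 476.4 -167.2  125.1] [-3.141e+00 -1.000e-03 -6.220e-01] F [ 0.3 -0.2 -0.4] gap 59.4 20.0 q [-0.41  0.3   1.75 -0.    1.09  1.78]
```

View pics/c7.png

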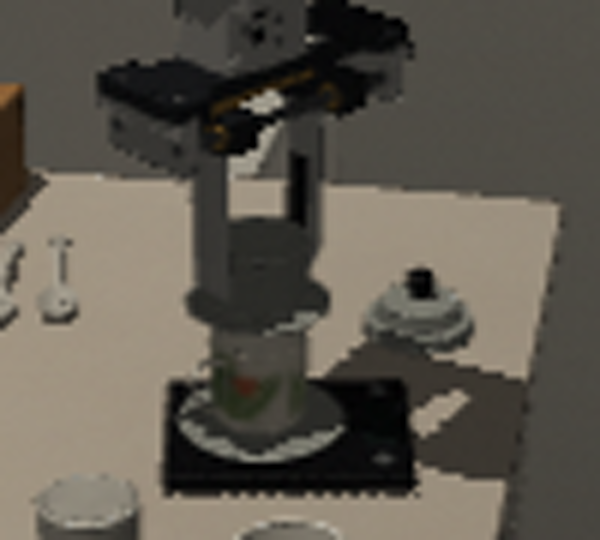

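Flange centred at column 258, cup at 257, so they are aligned. Lowering.

```bash
python3 -m creep '[[0,[0,0,0.4],0],[0,[0,0,0.8],0],[0,[0,0,1.1],0],[0,[0,0,1.4],0],[0,[0,0,1.6],0],[0,[0,0,1.8],0],[0,[0,0,1.9],0],[0,[0,0,1.9],0],[0,[0,0,1.9],0],[0,[0,0,1.9],0]]'
```

```text
clock: 23.25
eef_pos: [476.1, -166.9, 105.5]
eef_rot: [-3.142, -0.0, -0.622]
wrist_force: [-0.4, -0.2, -1.3]
finger_gap: 59.1
finger_force: 20.0
```

```bash
python3 -m creep '[[0.3,[0,0,0],0],[0.6,[0,0,0],0],[0.7,[0,0,0],0],[0.7,[0,0,0],0],[0.7,[0,0,-2],0],[0.7,[0,0,-6],0],[0.7,[0,0,-10],0],[0.7,[0,0,-10],0]]'
python3 -m creep '[[0.4,[-2.4,-4.1,0],-0.9],[0.2,[-4.8,-8.2,0],-1.8],[0,[-7.3,-12.3,0],-2.7],[0,[-9.7,-16.4,0],-3.6],[0,[-12.1,-20.5,0],-4.5],[0,[-14.5,-24.6,0],-5.5],[0,[-16.9,-28.7,0],-6.4],[0,[-19.3,-32.8,0],-7.3],[0,[-21.8,-36.9,0],-8.2],[0,[-24.2,-41,0],-9.1],[0,[-26.6,-45.0,0],-10],[0,[-26.6,-45.0,0],-10]]' 5
python3 - <<'E'
from h import *
state();s=manip.camera("side")[...,::-1];t=manip.camera("top")[...,::-1]
a=cv2.resize(t[165:235,290:360],(420,420),interpolation=cv2.INTER_CUBIC)
b=cv2.resize(s[115:185,240:310],(420,420),interpolation=cv2.INTER_CUBIC)
cv2.imwrite('pics/c8.png',np.hstack([a[:,:380],b]))
E
```

```text
clock: 24.05
eef_pos: [477.8, -167.6, 210.5]
eef_rot: [-3.14, -0.008, -0.622]
wrist_force: [-0.2, -0.3, -0.3]
finger_gap: 80.4
finger_force: 0.0
clock: 25.25
eef_pos: [520.9, 358.2, 203.5]
eef_rot: [-3.141, 0.002, 0.258]
wrist_force: [0.2, 0.1, -0.4]
finger_gap: 47.2
finger_force: 0.0
25.25 [520.9 358.2 203.5] [-3.141e+00  2.000e-03  2.580e-01] F [ 0.2  0.1 -0.4] gap 47.2 0.0 q [0.54 0.5  1.28 0.   1.36 1.86]
```

View pics/c8.png

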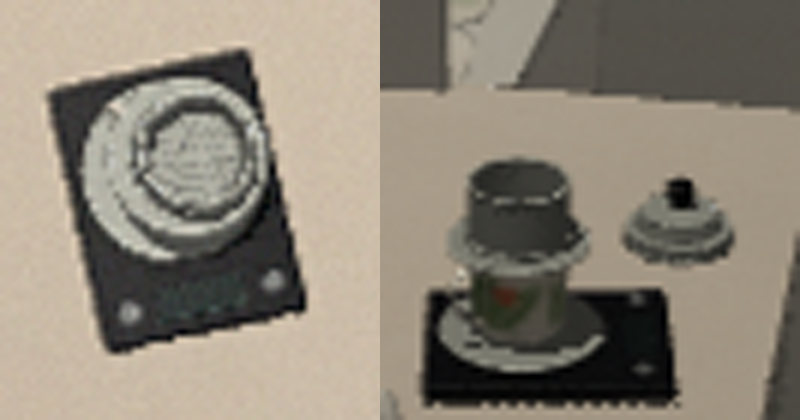

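Brewer sits level on the cup in both views (top: chamber rim centre at (196,157)). Down to the press stem with two light perpendicular squeezes.

```bash
python3 -c "
from h import *
print(onplane('top',290+196/6-.5,165+157/6-.5,118))"
python3 -m creep '[[0,[0,0,0],0],[0,[0,0,4],0],[0,[0,0,8],0],[0,[0,0,11],0],[0,[0,0,13],0],[0,[0,0,14.5],0],[0,[0,0,16.4],0],[0,[0,0,16.4],0],[0,[0,0,16.4],0]]'
python3 -m creep '[[-0.2,[0,0,0],0],[-0.4,[0,0,0],0],[-0.6,[0,0,0],0],[-0.7,[0,0,0],0],[-0.8,[0,0,0],0],[-0.9,[0,0,0],0],[-0.95,[0,0,0],0],[-0.95,[0,0,0],0],[-0.95,[0,0,0],0]]' 3
```

```text
[ 473.20375611 -167.53680338  118.        ]
clock: 26.25
eef_pos: [522.4, 353.5, 42.3]
eef_rot: [-3.141, -0.001, 0.25]
wrist_force: [0.1, -0.6, 0.6]
finger_gap: 46.9
finger_force: 0.0
clock: 27.15
eef_pos: [522.0, 353.9, 41.6]
eef_rot: [-3.141, -0.0, 0.251]
wrist_force: [-0.1, 1.2, 1.9]
finger_gap: 9.8
finger_force: 3.0
```

```bash
python3 -m creep '[[-0.5,[0,0,0],0],[-0.4,[0,0,0],0],[-0.4,[0,0,0],-3],[-0.4,[0,0,0],-18],[-0.4,[0,0,0],-18],[-0.4,[0,0,0],-18],[-0.4,[0,0,0],-18],[-0.4,[0,0,0],-18],[-0.4,[0,0,0],-18],[-0.4,[0,0,0],-18],[-0.4,[0,0,0],-18],[-0.4,[0,0,0],-18]]' 3
python3 -m creep '[[-0.4,[0,0,0],-18],[-0.4,[0,0,0],-9],[-0.4,[0,0,0],-3.6],[-0.4,[0,0,0],-3.6],[-0.4,[0,0,0],-3.6]]' 3
python3 - <<'E'
from h import *
state()
E
```

```text
clock: 28.35
eef_pos: [521.9, 353.7, 41.3]
eef_rot: [-3.141, 0.0, 1.757]
wrist_force: [0.3, 0.2, 0.5]
finger_gap: 28.0
finger_force: 0.0
clock: 28.85
eef_pos: [522.0, 353.8, 41.4]
eef_rot: [-3.142, 0.0, 2.062]
wrist_force: [-0.0, 0.3, 0.3]
finger_gap: 28.1
finger_force: 0.0
28.85 [522.  353.8  41.4] [-3.142  0.     2.062] F [-0.   0.3  0.3] gap 28.1 0.0 q [ 0.54  0.66  1.43 -0.    1.05  0.05]
```

```bash
python3 -m creep '[[-0.6,[0,0,0],0],[-0.7,[0,0,0],0],[-0.8,[0,0,0],0],[-0.9,[0,0,0],0],[-0.95,[0,0,0],0],[-0.95,[0,0,0],0],[-0.95,[0,0,0],0]]' 3
python3 -m creep '[[-1,[0,0,0],0],[-1,[0,0,0],0],[-1,[0,0,0],0],[-1,[0,0,-1],0],[-1,[0,0,-4],0],[-1,[0,0,-8],0],[-1,[0,0,-12],0],[-1,[0,0,-16],0],[-1,[0,0,-18],0],[-1,[0,0,-18],0],[-1,[0,0,-18],0]]' 15
python3 - <<'E'
from h import *
state();p=manip.read_state()['eef_pos'];print(rows([476.1-522,-166.8-353.8,0]))
t=manip.camera("top")[...,::-1];m=mask(t,.046)
bt=m*(t.max(2)>100).astype(np.uint8)
for nm,z,r in(('flange',80,42),):
    print(circ('top',bt,(320,192),z,r)[:3])
np.save('t2.npy',t)
g=cv2.resize(t[170:215,300:345],(360,360),interpolation=cv2.INTER_CUBIC)
s=manip.camera("side")[...,::-1]
cv2.imwrite('pics/c9.png',np.hstack([g,cv2.resize(s[200:300,180:300],(432,360),interpolation=cv2.INTER_CUBIC)]))
E
```

```text
clock: 29.55
eef_pos: [522.0, 353.8, 41.5]
eef_rot: [3.142, -0.0, 2.065]
wrist_force: [0.5, 0.2, 0.2]
finger_gap: 10.0
finger_force: 3.0
clock: 30.65
eef_pos: [521.7, 353.7, 220.9]
eef_rot: [-3.141, 0.0, 2.065]
wrist_force: [-0.1, 0.2, -1.3]
finger_gap: 9.5
finger_force: 15.0
30.65 [521.7 353.7 220.9] [-3.141  0.     2.065] F [-0.1  0.2 -1.3] gap 9.5 15.0 q [0.54 0.48 1.27 0.   1.39 0.04]
[-4.365e+01 -2.874e+01  2.000e-02]
(array([ 474.9, -161.4]), array([ 473.2, -161.2,   48.1]), array([303, 178,  32,  30, 605], dtype=int32))
```

View pics/c9.png

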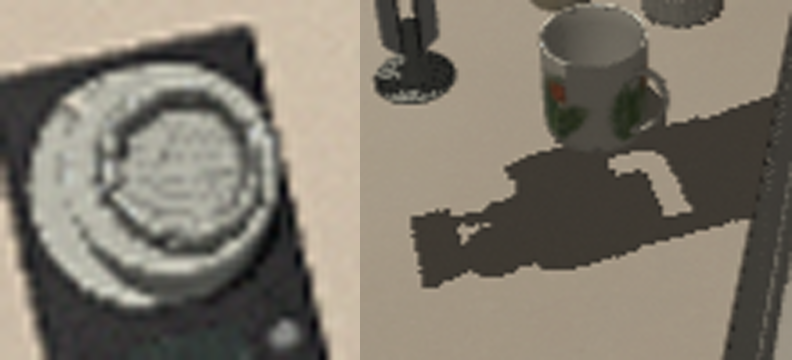

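Press hangs level in the fingers (top-left of the side crop), and the mug is where it was. Top crop: chamber rim outer edge roughly 112–266 across and 87–240 down. Carrying the press over to hover above the brewer.

```bash
python3 -m creep '[[-1,[-4,-2.6,0],0],[-1,[-8,-5.2,0],0],[-1,[-12,-7.9,0],0],[-1,[-16,-10.5,0],0],[-1,[-20,-13.1,0],0],[-1,[-24,-15.8,0],0],[-1,[-28,-18.4,0],0],[-1,[-32,-21.1,0],0],[-1,[-36,-23.7,0],0],[-1,[-40,-26.3,0],0],[-1,[-43.7,-28.75,0],0],[-1,[-43.7,-28.75,0],0]]'
python3 -m creep '[[-1,[0,0,0],0],[-1,[0,0,2],0],[-1,[0,0,4],0],[-1,[0,0,4.9],0],[-1,[0,0,4.9],0],[-1,[0,0,4.9],0]]'
python3 - <<'E'
from h import *
state()
s=manip.camera("side")[...,::-1];t=manip.camera("top")[...,::-1]
np.save('s3.npy',s);np.save('t3.npy',t)
p=manip.read_state()['eef_pos']
for X in([476.1,-166.8,118],[p[0],p[1],p[2]-41.4]):
    a=[proj('side',np.array(X)+[r*np.cos(k),r*np.sin(k),0]) for r in[30 if X[2]==118 else 25] for k in np.arange(0,6.28,.05)]
    a=(np.array(a)-[240,115]+.5)*7; print(X,'cols',a.min(0).round(),a.max(0).round())
g=cv2.resize(s[115:185,240:310],(490,490),interpolation=cv2.INTER_CUBIC)
h=cv2.resize(t[170:215,300:345],(310,310),interpolation=cv2.INTER_CUBIC)
cv2.imwrite('pics/c10.png',np.hstack([g,np.pad(h,((0,180),(0,0),(0,0)))]))
E
```

```text
clock: 31.95
eef_pos: [475.1, -171.2, 220.0]
eef_rot: [-3.14, -0.001, 2.061]
wrist_force: [0.6, 0.1, -1.1]
finger_gap: 9.3
finger_force: 15.0
clock: 32.55
eef_pos: [476.6, -166.8, 173.0]
eef_rot: [3.141, 0.0, 2.066]
wrist_force: [0.3, 0.2, -1.0]
finger_gap: 9.5
finger_force: 15.0
32.55 [ 476.6 -166.8  173. ] [3.141 0.    2.066] F [ 0.3  0.2 -1. ] gap 9.5 15.0 q [-0.41  0.24  1.7   0.    1.19 -0.9 ]
[476.1, -166.8, 118] cols [106. 182.] [226. 236.]
[np.float64(476.6575064141443), np.float64(-167.101799496012), np.float64(131.91701306492715)] cols [114. 161.] [216. 205.]
```

View pics/c10.png

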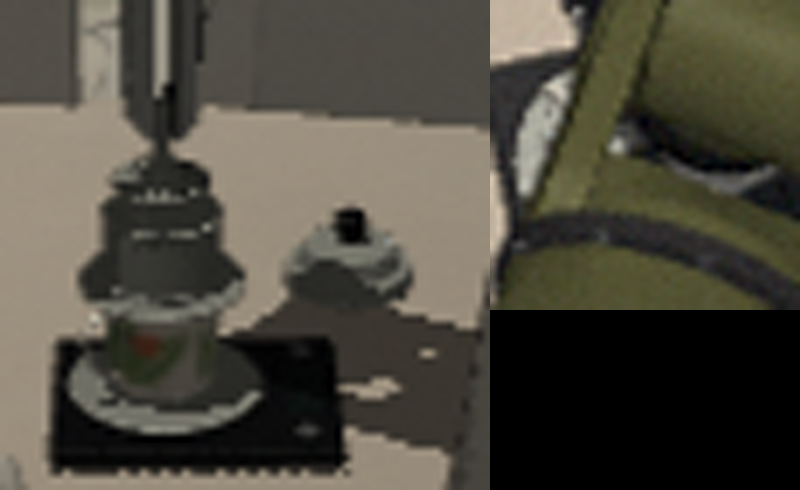

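Side crop: press disc columns 109–210 (centre 160), chamber 101–222 (centre 161.5), so aligned within about 1 mm. Lowering in stages while watching the force.

```bash
python3 -m creep '[[-1,[0,0,0.5],0],[-1,[0,0,1.0],0],[-1,[0,0,1.3],0],[-1,[0,0,1.5],0],[-1,[0,0,1.7],0],[-1,[0,0,1.9],0],[-1,[0,0,1.9],0],[-1,[0,0,1.9],0]]'
```

```text
clock: 33.45
eef_pos: [476.3, -167.3, 153.5]
eef_rot: [3.141, 0.0, 2.065]
wrist_force: [-0.4, -1.1, -0.5]
finger_gap: 9.3
finger_force: 15.0
```

```bash
python3 -m creep '[[-1,[0,0,0.4],0],[-1,[0,0,0.8],0],[-1,[0,0,1.2],0],[-1,[0,0,1.6],0],[-1,[0,0,2.0],0],[-1,[0,0,2.0],0],[-1,[0,0,2.0],0]]'
```

```text
clock: 34.15
eef_pos: [476.2, -167.3, 133.4]
eef_rot: [-3.141, -0.0, 2.065]
wrist_force: [-0.2, 0.9, -0.7]
finger_gap: 9.3
finger_force: 15.0
```

Inside freely with no force. The last 10 mm onto the floor.

```bash
python3 -m creep '[[-1,[0,0,0.4],0],[-1,[0,0,0.7],0],[-1,[0,0,0.85],0],[-1,[0,0,0.95],0],[-1,[0,0,1.0],0],[-1,[0,0,1.0],0],[-1,[0,0,1.0],0]]'
python3 -m creep '[[-0.9,[0,0,0],0],[-0.8,[0,0,0],0],[-0.75,[0,0,0],0],[-0.75,[0,0,0],0],[-0.75,[0,0,-1],0],[-0.75,[0,0,-3],0],[-0.75,[0,0,-6],0],[-0.75,[0,0,-9],0],[-0.75,[0,0,-9],0]]' 5
python3 - <<'E'
from h import *
state()
E
```

```text
clock: 34.85
eef_pos: [476.3, -167.3, 123.5]
eef_rot: [3.142, 0.0, 2.065]
wrist_force: [0.6, 0.0, -1.1]
finger_gap: 9.3
finger_force: 15.0
clock: 35.75
eef_pos: [477.5, -167.8, 218.0]
eef_rot: [3.137, 0.005, 2.065]
wrist_force: [-0.1, -0.0, 0.1]
finger_gap: 11.8
finger_force: 0.0
35.75 [ 477.5 -167.8  218. ] [3.137 0.005 2.065] F [-0.1 -0.   0.1] gap 11.8 0.0 q [-0.41  0.2   1.65  0.    1.29 -0.9 ]
```

```bash
python3 -c "
from h import *
t=np.load('t2.npy').astype(int);c=t[195:230,350:390].max(2)<45
v,u=np.nonzero(c);print(len(u),u.mean()+350,v.mean()+195,onplane('top',u.mean()+350,v.mean()+195,41))"
python3 -m creep '[[-0.4,[-2.8,-3.6,0],1],[-0.2,[-5.6,-7.2,0],2],[0,[-8.5,-10.9,0],3],[0,[-11.3,-14.5,0],4],[0,[-11.3,-14.5,0],5.3],[0,[-11.3,-14.5,0],5.3],[0,[-11.3,-14.5,0],5.3],[0,[-11.3,-14.5,0],5.3]]' 3
python3 -m creep '[[0,[0,0,4],0],[0,[0,0,8],0],[0,[0,0,11],0],[0,[0,0,14],0],[0,[0,0,14],0],[0,[0,0,14],0]]'
python3 - <<'E'
from h import *
state()
s=manip.camera("side")[...,::-1];t=manip.camera("top")[...,::-1]
g=cv2.resize(s[115:185,240:320],(480,420),interpolation=cv2.INTER_CUBIC)
h=cv2.resize(t[170:220,300:350],(310,310),interpolation=cv2.INTER_CUBIC)
cv2.imwrite('pics/c11.png',np.hstack([g,np.pad(h,((0,110),(0,0),(0,0)))]))
E
```

```text
18 371.05555555555554 214.5 [ 400.45779369 -335.23293166   41.        ]
clock: 36.55
eef_pos: [402.6, -334.8, 213.5]
eef_rot: [3.142, -0.0, 1.606]
wrist_force: [-0.2, 0.5, -0.1]
finger_gap: 46.9
finger_force: 0.0
clock: 37.15
eef_pos: [402.7, -335.3, 74.2]
eef_rot: [-3.142, -0.0, 1.604]
wrist_force: [-0.9, -0.1, 0.0]
finger_gap: 47.1
finger_force: 0.0
37.15 [ 402.7 -335.3   74.2] [-3.142 -0.     1.604] F [-0.9 -0.1  0. ] gap 47.1 0.0 q [-0.76  0.41  1.74  0.    0.99 -0.8 ]
```

View pics/c11.png

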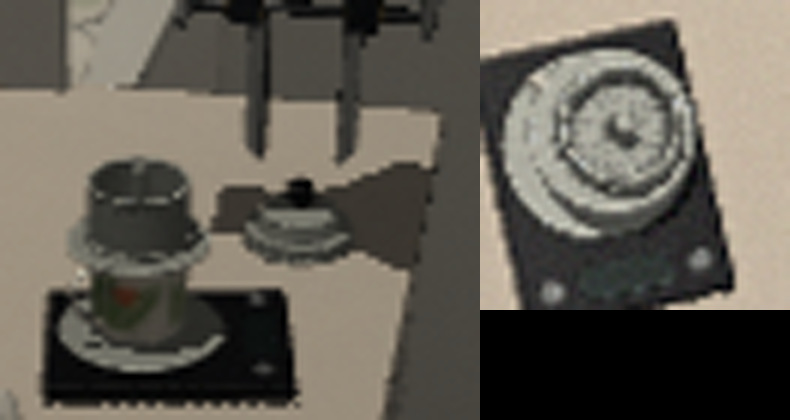

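The press sits flat in the chamber: stem at (622,130) in the top crop, and its tip just above the rim at (138,162) in the side crop. Next the lid knob.

```bash
python3 -m creep '[[0,[0,0,1],0],[0,[0,0,2],0],[0,[0,0,2.8],0],[0,[0,0,2.8],0],[-0.2,[0,0,2.8],0],[-0.4,[0,0,2.8],0],[-0.5,[0,0,2.8],0],[-0.6,[0,0,2.8],0],[-0.7,[0,0,2.8],0],[-0.75,[0,0,2.8],0],[-0.75,[0,0,2.8],0],[-0.75,[0,0,2.8],0]]' 3
python3 -m creep '[[-0.4,[0,0,0],0],[-0.3,[0,0,0],0],[-0.3,[0,0,0],3],[-0.3,[0,0,0],18],[-0.3,[0,0,0],18],[-0.3,[0,0,0],18],[-0.3,[0,0,0],18],[-0.3,[0,0,0],18],[-0.3,[0,0,0],18],[-0.3,[0,0,0],18],[-0.3,[0,0,0],18],[-0.3,[0,0,0],18]]' 3
python3 -m creep '[[-0.3,[0,0,0],2.5],[-0.4,[0,0,0],2.5],[-0.4,[0,0,0],2.5],[-0.5,[0,0,0],2.5],[-0.6,[0,0,0],2.5],[-0.7,[0,0,0],2.5],[-0.75,[0,0,0],2.5],[-0.75,[0,0,0],2.5],[-0.75,[0,0,0],2.5]]' 3
```

```text
clock: 38.45
eef_pos: [402.3, -335.6, 45.6]
eef_rot: [3.141, 0.0, 1.603]
wrist_force: [-1.1, 0.8, 2.4]
finger_gap: 18.1
finger_force: 3.0
clock: 39.65
eef_pos: [402.2, -335.5, 45.3]
eef_rot: [-3.141, 0.0, 0.096]
wrist_force: [0.9, -0.7, 0.6]
finger_gap: 33.1
finger_force: 0.0
clock: 40.55
eef_pos: [402.2, -335.5, 45.4]
eef_rot: [-3.142, 0.0, -0.115]
wrist_force: [-0.3, 0.8, -0.7]
finger_gap: 18.5
finger_force: 3.0
```

```bash
python3 -m creep '[[-0.8,[0,0,0],0],[-0.8,[0,0,0],0],[-0.8,[0,0,0],0],[-0.8,[0,0,-1],0],[-0.8,[0,0,-4],0],[-0.8,[0,0,-8],0],[-0.8,[0,0,-12],0],[-0.8,[0,0,-15],0],[-0.8,[0,0,-15],0],[-0.8,[0,0,-15],0]]' 20
python3 -m creep '[[-0.8,[1.4,-4.4,0],0],[-0.8,[2.7,-8.8,0],0],[-0.8,[4.1,-13.2,0],0],[-0.8,[5.4,-17.6,0],0],[-0.8,[5.4,-17.6,0],0],[-0.8,[5.4,-17.6,0],0],[-0.8,[5.4,-17.6,1],0],[-0.8,[5.4,-17.6,2.0],0],[-0.8,[5.4,-17.6,2.0],0],[-0.8,[5.4,-17.6,2.0],0]]'
python3 - <<'E'
from h import *
state()
p=manip.read_state()['eef_pos']
for X,r in(([476.1,-166.8,118],30),([p[0],p[1],p[2]-45.3],36.5)):
    a=[proj('side',np.array(X)+[r*np.cos(k),r*np.sin(k),0]) for k in np.arange(0,6.28,.05)]
    a=(np.array(a)-[240,115]+.5)*7; print('cols',a.min(0).round(),a.max(0).round())
s=manip.camera("side")[...,::-1]
cv2.imwrite('pics/c12.png',cv2.resize(s[115:185,240:310],(490,490),interpolation=cv2.INTER_CUBIC))
E
```

```text
clock: 41.55
eef_pos: [402.1, -335.5, 195.8]
eef_rot: [3.141, -0.001, -0.116]
wrist_force: [-0.1, -0.2, -1.7]
finger_gap: 17.5
finger_force: 20.0
clock: 42.55
eef_pos: [475.8, -167.5, 175.0]
eef_rot: [-3.141, 0.001, -0.117]
wrist_force: [0.2, 0.7, -0.9]
finger_gap: 17.4
finger_force: 20.0
42.55 [ 475.8 -167.5  175. ] [-3.141e+00  1.000e-03 -1.170e-01] F [ 0.2  0.7 -0.9] gap 17.4 20.0 q [-0.41  0.24  1.7  -0.    1.2   1.28]
cols [106. 182.] [226. 236.]
cols [ 93. 155.] [241. 220.]
```

View pics/c12.png

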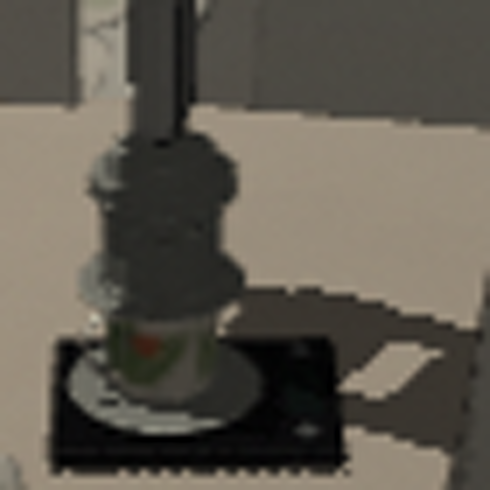

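Lid columns 88–238 (centre 163), chamber centre 161.5, so it is aligned. Lowering.

```bash
python3 -m creep '[[-0.8,[0,0,0.4],0],[-0.8,[0,0,0.8],0],[-0.8,[0,0,1.1],0],[-0.8,[0,0,1.4],0],[-0.8,[0,0,1.5],0],[-0.8,[0,0,1.5],0],[-0.8,[0,0,1.5],0]]'
```

```text
clock: 43.3
eef_pos: [476.2, -166.9, 160.5]
eef_rot: [3.142, -0.0, -0.116]
wrist_force: [-0.3, 0.7, -0.6]
finger_gap: 17.3
finger_force: 20.0
```

```bash
python3 -m creep '[[-0.8,[0,0,0.2],0],[-0.8,[0,0,0.4],0],[-0.8,[0,0,0.45],0],[-0.8,[0,0,0.5],0],[-0.8,[0,0,0.5],0],[-0.8,[0,0,0.5],0]]'
```

```text
clock: 43.9
eef_pos: [476.1, -166.9, 155.4]
eef_rot: [-3.142, 0.0, -0.116]
wrist_force: [0.1, 0.7, -1.6]
finger_gap: 17.6
finger_force: 20.0
```

Seated at the expected height of 155.4. I'll release, rise, move aside and check.

```bash
python3 -m creep '[[-0.6,[0,0,0],0],[-0.5,[0,0,0],0],[-0.4,[0,0,0],0],[-0.4,[0,0,0],0],[-0.4,[0,0,-1],0],[-0.4,[0,0,-4],0],[-0.4,[0,0,-8],0],[-0.4,[0,0,-8],0],[-0.4,[-2,4,-8],0],[-0.4,[-4,8,-8],0],[-0.4,[-6,12,-8],0],[-0.4,[-9,16,-8],0]]'
python3 - <<'E'
from h import *
s=manip.camera("side")[...,::-1];t=manip.camera("top")[...,::-1]
state()
g=cv2.resize(s[115:185,240:310],(420,420),interpolation=cv2.INTER_CUBIC)
h=cv2.resize(t[160:235,250:350],(380,285),interpolation=cv2.INTER_CUBIC)
cv2.imwrite('pics/c13.png',np.hstack([g,np.pad(h,((0,135),(0,0),(0,0)))]))
E
```

```text
clock: 45.1
eef_pos: [367.5, -316.7, 235.7]
eef_rot: [3.141, -0.0, -0.115]
wrist_force: [-0.4, -0.6, -0.8]
finger_gap: 28.3
finger_force: 0.0
45.2 [ 365.2 -318.7  235.7] [ 3.141  0.    -0.121] F [0.  1.4 0.5] gap 28.3 0.0 q [-0.79  0.14  1.68 -0.    1.32  0.9 ]
```

View pics/c13.png

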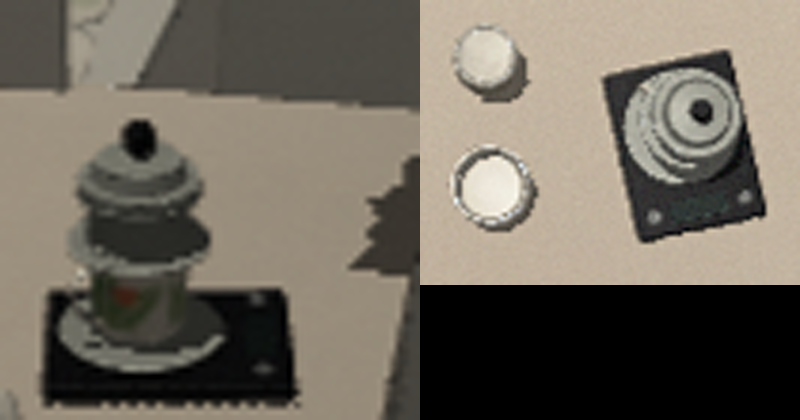

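The stack is level and concentric, with the lid seated (knob at (138,138) in the side crop, (702,110) in the top crop). The caddy and ramekin have not moved. Handing in.

```bash
python3 -m creep '[[-0.4,[0,0,0],0],[-0.4,[0,0,0],0],[-0.4,[0,0,0],0]]'; python3 -c "
from cell import manip
print(manip.sign_off())"
```

```text
clock: 45.5
eef_pos: [369.1, -314.6, 235.5]
eef_rot: [-3.142, -0.0, -0.114]
wrist_force: [-0.3, -0.0, 0.5]
finger_gap: 28.2
finger_force: 0.0
the job is handed in; nothing more can be done
None
```

The dripper is assembled on the scale in the order asked (cup, brewer, press, lid) and handed in at 45.5 s with the arm clear; the last pictures show it level and centred, with the mug, ramekin and caddy left alone, though sign-off returned no verdict.

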